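# Close and lock the filter cover of the labeller's vacuum unit

### The arm

A 7-joint arm with a two-finger parallel gripper is mounted at the origin on a cart in front of the work surface, level with it; the furniture and walls round the work are solid. World frame = base frame: x ahead of the robot, y to its left, z up, the work surface at z = 0. Lengths are in m, angles in rad, forces in N, time in s.
With the tool pointing down it reaches from about 0.35 to 0.9 m from the base axis. Payload 8.1 kg.
Tool frame: the origin (TCP) lies on the centre line of the jaws, within the pads' length; the fingertips stand 19 mm ahead of it and the grasp point (between the pads) is the TCP; z points along the fingers, y is the line along which they close (so a half turn about z gives the same grasp; the last joint's range is limited). The gripper opens to 92 mm and grips with 3 to 60 N. Pads are 19 mm wide; open, the fingers measure 130 mm over their backs; the gripper's body (75 mm by 190 mm) begins 47 mm behind the grasp point.
Start: joints at [-1.24, 0.434, 0.025, 1.573, -0.012, 1.134, -0.075], TCP at [0.263, 0.567, 0.246] pointing down, gripper open.
Joint ranges: [-2.62, 2.62], [-0.44, 2.09], [-1.27, 1.32], [0.08, 2.57], [-1.32, 4.46], [0.12, 2], [-2.74, 2.74]. Speed limits (rad/s): [2.22, 2.22, 3.01, 3.01, 3.14, 3.14, 3.14].

### API

Orientations are given as a unit quaternion [x, y, z, w].
In Python, from rig import telemetry, vision, arm gives the robot as it stands. The module is installed in compiled form; this text tells all that it offers.
- The arm moves only by the tool jog_arm, never from a script. Its argument "rows" is a list that holds one entry, the list of rows, each a list of 7 numbers: the turn, a rotation vector about the tool's x, y, z in rad, then the shift along the tool's x, y, z in mm, then the finger opening in mm, from 0 to 91.8. A call has exactly 10 rows; each row is the pose to reach, as a shift and turn from the pose commanded when the call began, along the tool's axes at that moment; what a row does not reach only later rows make up. A row lasts 1/8 s, in which the tool goes at most 62.5 mm and 10.7 degrees, less where a joint would pass 70% of its speed; a pose out of reach is approached as far as the arm can. A call with a gripper value outside its range is refused whole. The fingers move at their own pace and stop on an object; the grip force is fixed at half the most. Time passes only in rows, so rows that repeat a pose let the fingers close, or fill a call up. It gives the time, the measured TCP pose, the force, the opening and the grip force at its end, in the units of the state.
- telemetry.observe(): the state, without advancing time (a new reading comes with each control period).
- vision.capture(name): name is "side" or "top" or "wrist"; returns (picture, depth): 384x512x3 uint8, red, green, blue; 384x512 float32, m along the optical axis (not along the pixel's ray), 0 where there is no reading.
- vision.camera_info(name): a dict with "fx", "fy", "cx", "cy" (pixels), "world_to_cam" (4x4, takes a point from world to camera coordinates); the wrist camera has in their place "tool_from_camera" (4x4, takes a point from camera to tool coordinates, whose origin is the TCP and whose axes are the flange's). Camera axes: x right, y down, z forward; pixel columns grow to the right and rows downward; lengths in m; the calibration is good to about 2 mm. A picture is of the moment at which its call begins: read the wrist's pose just before it. camera_info takes no time and is no camera call.
- arm.close_job(): hands the job in; it is judged then, once.
The state is a dict: "time_s": time; "joint_pos": joint angles; "qvel": joint speeds; "joint_efforts": joint torques, N m; "ee_pos": TCP position; "eef_rot": TCP orientation; "contact_force": force on the tool from outside, world axes, zero at the start; "moment": the same for the moment, N m; "gripper_width": finger opening in m; "gripper_force": force on a finger pad.
Only numpy, scipy, OpenCV 4.12 (cv2) and the standard library are available. Lean on these libraries where they do the work, as an engineer would, in place of code of your own. Each camera call takes 0.05 s, during which the arm holds its last target. There are 200 camera calls.

### The job

The filter has been changed: push the raised cover of the vacuum filter unit down onto its seal, then set a fingertip in the slot of each of the two black quarter-turn fasteners and turn it clockwise as far as it goes, so that both are locked and hold the cover down. Do it all by pushing with the fingertips: pick nothing up, do not raise the cover further, and leave the loose tools, bottles and bottle cap on the table where they are.

Things in the scene. Friction and masses are not known exactly. Their poses are not given: they have to be found in the camera images.
- filter_unit: Grey sheet-metal box on rubber feet on a dark mat, 240 mm deep (its x) x 300 mm wide (its y), too heavy to shift. Origin: centre of its underside; z up. A round gauge juts 24 mm from its -x side (the front), two hose stubs 36 mm from its +y side. The shut cover's top is 96 mm above the origin.
- cover_front (a point): Point on top of the steel cover (232 x 300 x 8 mm), mid-width, 12 mm behind its front edge. The hinge line lies 222 mm behind it, parallel to the unit's y, 112 mm behind and 88 mm above the unit's origin. Between the fasteners the cover is a bare strip 67 mm wide. Axes: x to the back along the cover, z out of its top.
- cover (a joint): Angle of the cover about its rear hinge, rad: 0 = fully down, grows as the front rises; 0.3 to 0.55 at the start. A stiff hinge keeps it where it is left; 1 to 2 N down on the front edge swings it. Its last 4.5 mm press a springy seal (about 9 N to go fully down); let go, it rises again to about 0.012 until the cams hold it at about 0.003.
- slot_left (a point): Left (+y) fastener: black dial 92 mm across; a grey slot 36 mm wide, 14 mm deep runs across it, open at both ends. The point: on the turning axis, on the slot's floor. Axes turn with the dial: y along the slot (a yellow arrow in it points to -y), z up the turning axis. With the cover down it is 100.5 mm above, 58 mm in front of and 80 mm to +y of the unit's origin.
- slot_right (a point): Right (-y) fastener, the same as the left one, 160 mm from it: 80 mm to -y of the unit's origin.
- fastener_left (a joint): Turn of the left dial, rad: 0 = unlocked (slot across the unit, arrow to the right, at a red dot), grows clockwise seen from above to 1.571 = locked, at its stop (arrow to the front, at a green dot). 0 to 0.25 at the start. Stays where left. From about 0.5 on its cam draws the cover down; takes about 0.2 N m. If the cover is not down the cam jams.
- fastener_right (a joint): The same for the right dial; also clockwise.
- screwdriver_r: Loose screwdriver with a red handle, 190 mm long, lying on the mat to the right of the unit. Bystander. Origin at its middle, on its underside.
- spanner_13: Loose steel spanner, 184 mm long, lying on the mat beside the screwdriver. Bystander. Origin at its middle, on its underside.
- bottle_t1: Loose filled sauce bottle with a yellow cap, 54 mm across, 166 mm tall, standing to the right. Bystander. Origin at the centre of its underside.
- bottle_empty: Loose empty clear bottle, 54 mm across, 148 mm tall, standing to the right. Bystander. Origin at the centre of its underside.
- cap_stray: Loose yellow bottle cap, 29 mm across, 17 mm tall, lying to the right. Bystander. Origin at the centre of its underside.

How it is judged:
By the outcome, as a careful person would: the job done as asked, in the order asked, and still so for the second after the job is handed in, with the robot touching nothing.
It also fails if it takes over 58 s, if anything falls off the work surface, if the arm or the gripper's body presses on something with over 40 N, if the wrist force passes 120 N, or if a joint passes its speed limit or range.

## Working session

There is one attempt and no reset: what is moved stays moved. The work goes in short steps, Python scripts to look and compute and a tool call to move; the robot and the scene stay as the last step left them, time stands still between calls to the robot, and variables do not carry over. Pictures are saved under pics/ and viewed, at most 10 in all, crops included, and the job is handed in when it is done.

Besides the shell and the picture viewer there is one more tool, called after ">>>" by a JSON object that holds its "name" and its "arguments". jog_arm: Moves the arm, as the interface text tells. Its arguments: {"type":"object","properties":{"rows":{"type":"array","items":{"type":"array","items":{"type":"array","items":{"type":"number"}}}}},"required":["rows"]}

```bash
mkdir -p pics
python3 - <<'E'
from rig import telemetry, vision
import cv2,numpy as np,pickle
s=telemetry.observe();print(s['time_s'],s['ee_pos'],s['eef_rot'],s['gripper_width'])
d={}
for n in("top","side"):
    p,z=vision.capture(n);i=vision.camera_info(n);d[n]=(p,z,i)
    cv2.imwrite(f"pics/{n}0.png",p[...,::-1]);print(n,i)
pickle.dump(d,open("d0.pkl","wb"))
E
```

```text
0.0 [0.2625692  0.56665973 0.24495425] [ 2.15253219e-01  9.76557971e-01 -7.56059029e-04 -9.93542860e-05] 0.09180033639229693
top {'fx': 348.69395732582205, 'fy': 348.69395732582205, 'cx': 257.17979533638, 'cy': 193.43577423923952, 'world_to_cam': array([[ 0.00145795, -0.99955053,  0.02994334, -0.06824985],
       [-0.99920174, -0.00265153, -0.03986034,  0.47396447],
       [ 0.03992182, -0.02986132, -0.9987565 ,  1.03949398],
       [ 0.        ,  0.        ,  0.        ,  1.        ]])}
side {'fx': 388.6644504328433, 'fy': 388.6644504328433, 'cx': 258.1126738269455, 'cy': 186.4652030267543, 'world_to_cam': array([[ 0.94948627,  0.31333312, -0.01726806, -0.46010465],
       [ 0.22900686, -0.72947507, -0.64453237, -0.08539125],
       [-0.21454996,  0.60802013, -0.764382  ,  1.16131609],
       [ 0.        ,  0.        ,  0.        ,  1.        ]])}
```

View pics/top0.png

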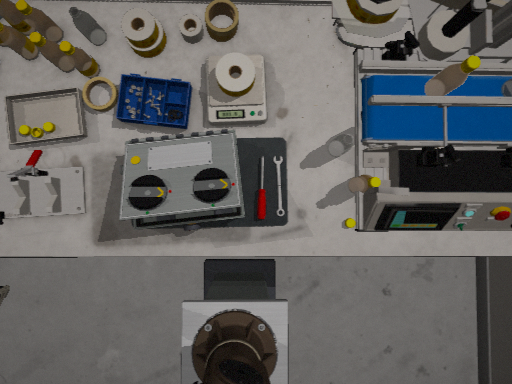

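View pics/side0.png

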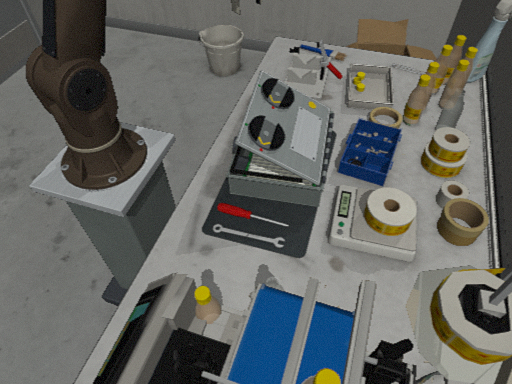

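The top view shows the unit with its cover up, front toward the robot. The dials are at about (148,192) and (212,185), with red and green dots beside each. The side view shows the open cover, with the tools on the mat to the right of the unit.

```bash
cat > h.py <<'E'
import numpy as np,cv2
def rays(i,uv):
    W=i['world_to_cam'];R=W[:3,:3];c=-R.T@W[:3,3]
    uv=np.atleast_2d(uv).astype(float)
    d=np.c_[(uv[:,0]-i['cx'])/i['fx'],(uv[:,1]-i['cy'])/i['fy'],np.ones(len(uv))]@R
    return c,d
def cloud(i,z,m):
    v,u=np.nonzero(m&(z>0));c,d=rays(i,np.c_[u,v]);return c+d*z[v,u][:,None]
def onplane(i,uv,n,k):
    c,d=rays(i,uv);return c+d*((k-c@n)/(d@n))[:,None]
def fit(P):
    for _ in range(6):
        c=np.median(P,0) if _==0 else P.mean(0)
        n=np.linalg.svd(P-c,full_matrices=False)[2][2];n*=np.sign(n[2])
        r=(P-c)@n;P=P[abs(r)<max(.002,1.5*np.median(abs(r)))]
    return n,c@n,len(P)
E
python3 - <<'E'
from h import *;import pickle
p,z,i=pickle.load(open("d0.pkl","rb"))["top"]
roi=np.zeros(z.shape,bool);roi[130:222,120:244]=1
hsv=cv2.cvtColor(p,cv2.COLOR_RGB2HSV).astype(int);H,S,V=[hsv[...,k] for k in range(3)]
m=np.zeros(z.shape,bool);m[142:205,130:236]=1
m&=(S<40)&(V>110);n,k,N=fit(cloud(i,z,m));print("plane",n,k,N,"tilt",np.arccos(n[2]))
b=((V<60)&roi&(np.indices(z.shape)[0]<208)).astype(np.uint8)
q,l,st,ce=cv2.connectedComponentsWithStats(b)
C=[]
for j in range(1,q):
    if st[j,4]>200:
        pts=np.argwhere(l==j)[:,::-1]; h=cv2.convexHull(pts.astype(np.int32)); (e,ax,a)=cv2.fitEllipse(h)
        w=onplane(i,e,n,k+.0185)[0];C.append(w);print(st[j],e,ax,a,w)
for nm,mm in (("yel",(H>20)&(H<35)&(S>120)),("red",((H<8)|(H>172))&(S>120)),("grn",(H>45)&(H<85)&(S>80))):
    q,l,st,ce=cv2.connectedComponentsWithStats((mm&roi).astype(np.uint8))
    for j in range(1,q):
        if st[j,4]>2: print(nm,st[j,4],ce[j],onplane(i,ce[j],n,k+(.0045 if nm=="yel" else 0))[0])
C=sorted(C,key=lambda w:-w[1]);L,R=C[0],C[1]
print("sep",np.linalg.norm(L-R))
y=(L-R);y-=n*(y@n);y/=np.linalg.norm(y);x=np.cross(y,n)
yh=y*[1,1,0];yh/=np.linalg.norm(yh);xh=np.cross(yh,[0,0,1])
th=np.arctan2(-n@xh*-1*-1,n[2]);print("x",x,"y",y,"xh",xh,"yaw",np.arctan2(xh[1],xh[0]))
mid=(L+R)/2-n*.014  # slot floor mid
hinge=mid+.170*x-.0125*n; O=hinge-.112*xh-np.array([0,0,.088]);print("hinge",hinge,"O",O,"tiltx",np.arctan2(-x[2],x@xh))
for s in(1,-1):print("slot shut",O-.058*xh+s*.08*yh+[0,0,.1005])
print("coverfront now",hinge-.222*x+.008*n,"shut",O+xh*(-.110)+[0,0,.096])
# mat/table heights
m=np.zeros(z.shape,bool);m[145:150,272:280]=1;print("mat z",np.median(cloud(i,z,m)[:,2]))
E
```

```text
plane [0.4517062  0.05177413 0.89066321] 0.37866680532587615 3441 tilt 0.47199455887616365
[236 138   8  62 244] (245.37301635742188, 172.88316345214844) (17.694530487060547, 72.70071411132812) 171.2375030517578 [ 0.51877623 -0.03229246  0.18469864]
[194 168  35  13 318] (210.3289031982422, 174.7664337158203) (12.70155143737793, 35.69519805908203) 86.74004364013672 [0.51389955 0.05574556 0.18205424]
[131 175  35  12 319] (148.14292907714844, 185.89588928222656) (22.159183502197266, 33.59198760986328) 90.09353637695312 [0.48501716 0.20867554 0.18781236]
[193 188  37  15 381] (210.27183532714844, 191.34381103515625) (22.002267837524414, 34.614501953125) 89.36602020263672 [0.47119168 0.05332977 0.20385427]
[128 197  37  11 339] (145.30734252929688, 199.57069396972656) (17.966026306152344, 35.4067268371582) 89.42314147949219 [0.4507     0.21017643 0.2051293 ]
yel 62 [134.98387097 159.61290323] [0.55788607 0.25974417 0.13216913]
yel 35 [223.71428571 183.08571429] [0.49329582 0.02228951 0.17872974]
yel 38 [160.10526316 191.39473684] [0.47177811 0.18088447 0.1804235 ]
red 8 [232.875 183.875] [ 0.49157146 -0.00068684  0.17588746]
red 7 [169.71428571 191.        ] [0.47303713 0.15797185 0.17606447]
grn 7 [212.28571429 205.        ] [0.43783012 0.04855128 0.20028056]
grn 8 [147.125 212.125] [0.42020326 0.20682371 0.20001979]
grn 3 [188. 219.] [0.40399089 0.10517381 0.21415091]
grn 4 [192.   219.25] [0.40342418 0.09546521 0.21500268]
sep 0.038468127577939444
x [ 0.01144368  0.99789637 -0.06381132] y [-0.89209335  0.03901644  0.45016349] xh [ 0.04369405  0.99904496 -0.        ] yaw 1.5270883574924539
hinge [0.45783379 0.37769635 0.16202033] O [0.45294005 0.26580332 0.07402033] tiltx 0.06388781599410079
slot shut [0.3704822  0.21135423 0.17452033]
slot shut [0.5303294  0.20436319 0.17452033]
coverfront now [0.45890694 0.15657755 0.18331175] shut [0.44813371 0.15590837 0.17002033]
mat z 0.0022110768409412396
```

```bash
python3 -c "
import cv2;p=cv2.imread('pics/top0.png')[120:235,105:260];cv2.imwrite('pics/c0.png',cv2.resize(p,None,fx=5,fy=5,interpolation=2))"
```

```text
(no output)
```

View pics/c0.png

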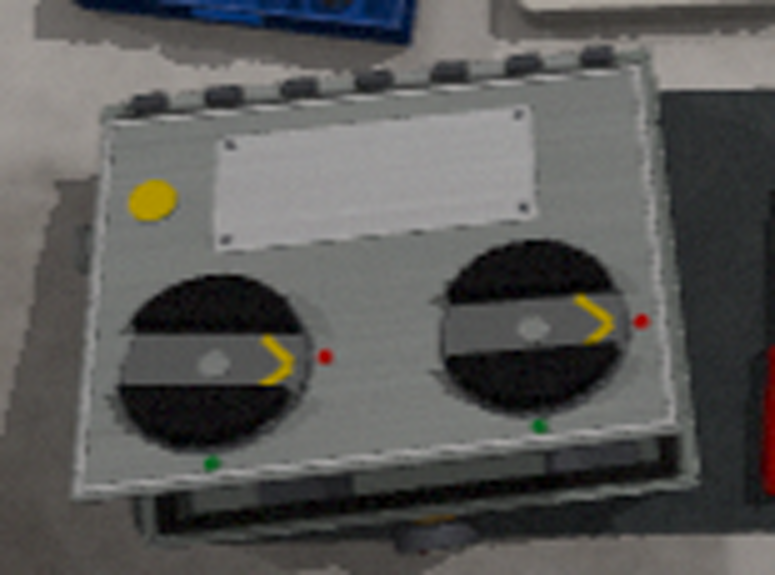

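The crop shows both slots nearly across the unit with their arrows to the right. The centre pins are at about px (147.8,192.4) and (211.6,185.6).

```bash
cat > pose.py <<'E'
from h import *
def pose(i,n,k,L,R,dots=None):
    L=onplane(i,L,n,k+.0045)[0];R=onplane(i,R,n,k+.0045)[0]
    pr=[(L,R)]+[tuple(onplane(i,a,n,k)[0] for a in ab) for ab in (dots or [])]
    print("sep",[np.linalg.norm(a-b) for a,b in pr])
    y=sum(a-b for a,b in pr);y/=np.linalg.norm(y)
    print("yaws",[np.arctan2(-(a-b)[0],(a-b)[1]) for a,b in pr])
    x=np.cross(y,n);yh=y*[1,1,0];yh/=np.linalg.norm(yh);xh=np.cross(yh,[0,0,1])
    hinge=(L+R)/2+.170*x-.0125*n;O=hinge-.112*xh-np.array([0,0,.088])
    print("L",L,"R",R,"y",y,"yaw",np.arctan2(xh[1],xh[0]),"hinge",hinge,"O",O,"th",np.arctan2(-x[2],x@xh))
    for s in(1,-1):print("slot shut",O-.058*xh+s*.08*yh+[0,0,.1005])
    print("front now",hinge-.222*x+.008*n,"shut",O-.110*xh+[0,0,.096])
E
python3 - <<'E'
from pose import *;import pickle
p,z,i=pickle.load(open("d0.pkl","rb"))["top"]
n=np.array([0.4517062,0.05177413,0.89066321]);k=.378667
pose(i,n,k,(147.8,192.4),(211.6,185.6),[((169.71,191),(232.875,183.875)),((147.125,212.125),(212.286,205))])
from rig import telemetry
from scipy.spatial.transform import Rotation as R
print(R.from_quat(telemetry.observe()['eef_rot']).as_matrix().round(3))
E
```

```text
sep [np.float64(0.15991541542569257), np.float64(0.15974843880086273), np.float64(0.15925183631597106)]
yaws [np.float64(0.10993748542040466), np.float64(0.11628391497461386), np.float64(0.11091285212786593)]
L [0.46919596 0.21150674 0.17995321] R [0.48674122 0.0525571  0.18029472] y [-1.12142319e-01  9.93691758e-01 -8.89388484e-04] yaw 0.11237875198232705 hinge [0.62278769 0.14829623 0.091698  ] O [0.51149417 0.13573628 0.003698  ] th 0.47199362250541294
slot shut [0.44488863 0.2087274  0.104198  ]
slot shut [0.46283141 0.04973665 0.104198  ]
front now [0.42991119 0.12662602 0.19975844] shut [0.40218803 0.12340062 0.099698  ]
[[-0.907  0.42  -0.   ]
 [ 0.42   0.907 -0.001]
 [-0.    -0.001 -1.   ]]
```

```bash
cat > go.py <<'E'
import sys,numpy as np
from rig import telemetry
from scipy.spatial.transform import Rotation as R
def go(p,ang):
    s=telemetry.observe();M=R.from_quat(s['eef_rot']).as_matrix();a=np.radians(ang)
    y=np.array([np.cos(a),np.sin(a),0]);z=np.array([0,0,-1.]);T=np.c_[np.cross(y,z),y,z]
    print("t",round(s['time_s'],2),"p",s['ee_pos'].round(4),"yang",np.degrees(np.arctan2(M[1,1],M[0,1])).round(1),"F",np.round(s['contact_force'],1),"q7",round(s['joint_pos'][6],2))
    print("turn",R.from_matrix(M.T@T).as_rotvec().round(3),"mm",(M.T@(np.array(p)-s['ee_pos'])*1000).round(1))
v=list(map(float,sys.argv[1:]));go(v[:3],v[3])
E
python3 go.py .434 .127 .265 96.4
```

```text
t 0.1 p [0.2626 0.5667 0.245 ] yang 65.1 F [0.9 1.1 0.7] q7 -0.08
turn [-0.001 -0.    -0.546] mm [-340.4 -326.9  -19.5]
```

>>> {"name": "jog_arm", "arguments": {"rows": [[[0, 0, 0, -20, -20, -20, 0], [0, 0, 0, -65, -60, -20, 0], [0, 0, -0.1, -110, -105, -20, 0], [0, 0, -0.2, -155, -150, -20, 0], [0, 0, -0.3, -200, -192, -20, 0], [0, 0, -0.4, -245, -235, -20, 0], [0, 0, -0.5, -290, -278, -20, 0], [0, 0, -0.546, -325, -312, -20, 0], [0, 0, -0.546, -340, -327, -20, 0], [0, 0, -0.546, -340, -327, -20, 0]]]}}

```text
time_s: 1.35
ee_pos: [0.434, 0.1259, 0.2656]
eef_rot: [-0.054, 0.999, -0.0, -0.0]
contact_force: [0.0, 0.6, -0.1]
gripper_width: 0.0005
gripper_force: 0.0
```

```bash
python3 go.py .434 .127 .225 96.4; python3 -c "
from rig import vision;import cv2;p,z=vision.capture('side');cv2.imwrite('pics/s1.png',cv2.resize(p[60:230,180:380,::-1],None,fx=3,fy=3))"
```

```text
t 1.35 p [0.434  0.1259 0.2656] yang 96.2 F [ 0.   0.6 -0.1] q7 1.31
turn [-0.    -0.    -0.003] mm [-0.1  1.1 40.6]
```

View pics/s1.png

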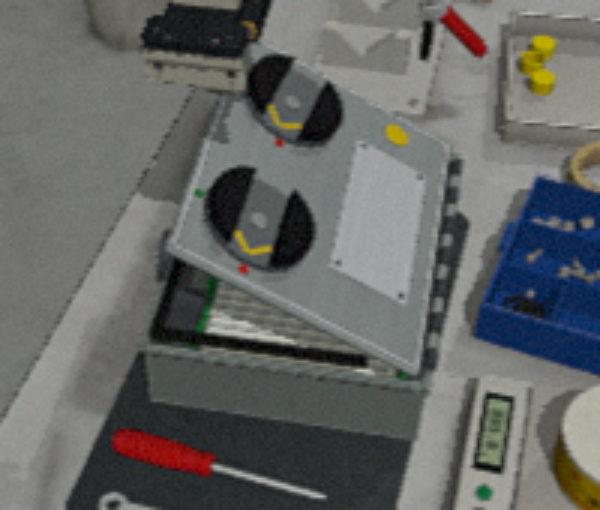

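The gripper hangs over the cover's front edge at crop (200,60), and the cover is still raised. Next I press it down.

>>> {"name": "jog_arm", "arguments": {"rows": [[[0, 0, 0, 0, 1, 15, 0], [0, 0, 0, 0, 1, 30, 0], [0, 0, 0, 0, 1, 45, 0], [0, 0, 0, 2, 1, 58, 0], [0, 0, 0, 4, 1, 71, 0], [0, 0, 0, 6, 1, 84, 0], [0, 0, 0, 8, 1, 97, 0], [0, 0, 0, 10, 1, 110, 0], [0, 0, 0, 12, 1, 122, 0], [0, 0, 0, 14, 1, 134, 0]]]}}

```text
time_s: 2.65
ee_pos: [0.4198, 0.1269, 0.131]
eef_rot: [-0.056, 0.998, 0.0, 0.0]
contact_force: [0.1, -1.4, 0.4]
gripper_width: 0.0002
gripper_force: 0.4
```

>>> {"name": "jog_arm", "arguments": {"rows": [[[0, 0, 0, 0, 0, 3, 0], [0, 0, 0, 1, 0, 6, 0], [0, 0, 0, 1, 0, 9, 0], [0, 0, 0, 1, 0, 11, 0], [0, 0, 0, 1, 0, 13, 0], [0, 0, 0, 1, 0, 15, 0], [0, 0, 0, 1, 0, 15, 0], [0, 0, 0, 1, 0, 15, 0], [0, 0, 0, 1, 0, 15, 0], [0, 0, 0, 1, 0, 15, 0]]]}}

```text
time_s: 3.9
ee_pos: [0.4188, 0.1268, 0.1182]
eef_rot: [-0.056, 0.998, 0.0, 0.0]
contact_force: [-8.1, -2.4, 28.9]
gripper_width: 0.0001
gripper_force: 14.3
```

>>> {"name": "jog_arm", "arguments": {"rows": [[[0, 0, 0, 0, 0, -5, 0], [0, 0, 0, 0, 0, -20, 10], [0, 0, 0, 0, 0, -50, 50], [0, 0, 0, 0, 0, -85, 50], [0, 0, 0, 0, 0, -120, 50], [0, 0, 0, 20, 0, -150, 50], [0, 0, 0, 40, 0, -170, 50], [0, 0, 0, 50, 0, -180, 50], [0, 0, 0, 50, 0, -180, 50], [0, 0, 0, 50, 0, -180, 50]]]}}

```text
time_s: 5.15
ee_pos: [0.3693, 0.1212, 0.2961]
eef_rot: [-0.056, 0.998, -0.0, -0.0]
contact_force: [0.9, -0.2, -1.1]
gripper_width: 0.0501
gripper_force: 0.0
```

Run:
```python
from rig import telemetry,vision;import cv2,pickle,numpy as np
s=telemetry.observe();p,z=vision.capture('wrist');i=vision.camera_info('wrist');print(s['ee_pos'],s['eef_rot'],s['gripper_width'],i)
pt,zt=vision.capture('top');pickle.dump((s,p,z,i,pt,zt),open('d1.pkl','wb'))
cv2.imwrite('pics/w1.png',np.hstack([p[...,::-1],cv2.resize(pt[100:240,100:260,::-1],(286,250)) if 0 else np.pad(cv2.resize(pt[110:235,110:260,::-1],(288,240)),((0,144),(0,0),(0,0)))]))
```

```text
[0.36932705 0.12116695 0.29605427] [-5.59628254e-02  9.98432794e-01 -1.97178555e-04 -2.79815127e-04] 0.05007195565953116 {'fx': 299.9001083624401, 'fy': 299.9001083624401, 'cx': 252.14172279365027, 'cy': 193.4492912012696, 'tool_from_camera': array([[-3.48531539e-04, -9.64007447e-01, -2.65875010e-01,
         7.05809276e-02],
       [ 9.99999789e-01, -1.90449334e-04, -6.20354990e-04,
         1.56047100e-03],
       [ 5.47391112e-04, -2.65875170e-01,  9.64007310e-01,
        -1.39018096e-01],
       [ 0.00000000e+00,  0.00000000e+00,  0.00000000e+00,
         1.00000000e+00]])}
```

View pics/w1.png

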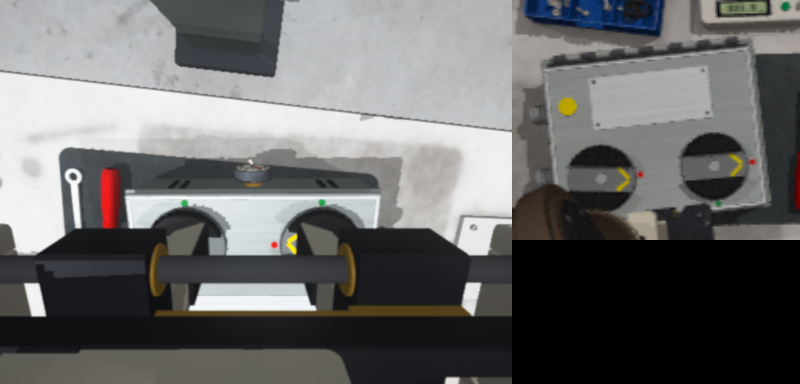

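The wrist view and top inset show the cover down. The pins are at top px (156.4,203.8) and (215.2,196.5), and the red dots and arrows are visible.

Run:
```python
from pose import *;import pickle
from rig import vision
_,_,_,_,p,z=pickle.load(open("d1.pkl","rb"));i=vision.camera_info('top')
hsv=cv2.cvtColor(p,cv2.COLOR_RGB2HSV).astype(int);H,S,V=[hsv[...,k] for k in range(3)]
m=np.zeros(z.shape,bool);m[140:185,130:230]=1;m&=(S<40)&(V>110)
n,k,N=fit(cloud(i,z,m));print(n,k,N)
roi=np.zeros(z.shape,bool);roi[180:222,128:244]=1
D=[]
for nm,mm in (("yel",(H>20)&(H<35)&(S>120)),("red",((H<8)|(H>172))&(S>120))):
    q,l,st,ce=cv2.connectedComponentsWithStats((mm&roi).astype(np.uint8))
    for j in range(1,q):
        if st[j,4]>2: w=onplane(i,ce[j],n,k+(.0045 if nm=="yel" else 0))[0];print(nm,st[j,4],ce[j],w); D+= [ce[j]] if nm=="red" else []
D.sort(key=lambda c:c[0])
# pin refine: bright spot in slot
P=[]
for u,v in((156.4,203.8),(215.2,196.5)):
    g=p[...,1].astype(float);a,b=int(round(v)),int(round(u));w=g[a-3:a+4,b-3:b+4];w=np.clip(w-np.percentile(w,60),0,None)
    yy,xx=np.mgrid[a-3:a+4,b-3:b+4];P.append(((w*xx).sum()/w.sum(),(w*yy).sum()/w.sum()));print(P[-1])
pose(i,n,k,P[0],P[1],[(D[0],D[1])])
```

```text
[7.37047835e-03 7.63730148e-04 9.99972546e-01] 0.10424726667918008 3001
yel 32 [226.25   195.3125] [0.46495951 0.02005932 0.10530786]
yel 34 [167.55882353 202.82352941] [0.44415874 0.17894538 0.10533983]
red 8 [234.875 193.875] [ 0.46912368 -0.00329147  0.10079488]
red 7 [176.         200.28571429] [0.45118555 0.15716426 0.10080455]
(np.float64(156.04326530612244), np.float64(202.5110204081633))
(np.float64(214.70253164556962), np.float64(196.2405063291139))
sep [np.float64(0.1594453279742377), np.float64(0.16145531926220227)]
yaws [np.float64(0.10934002168428243), np.float64(0.11133255386728827)]
L [0.44494924 0.20997229 0.10531031] R [0.46234828 0.05147912 0.10530311] y [-1.10118752e-01  9.93918436e-01  5.25438467e-05] yaw 0.11034252798352648 hinge [0.62251812 0.1494359  0.0915474 ] O [0.51119925 0.13710259 0.0035474 ] th 0.0074098231373541995
slot shut [0.44474248 0.21022918 0.1040474 ]
slot shut [0.46236148 0.05120223 0.1040474 ]
front now [0.40193325 0.12499623 0.10119214] shut [0.40186822 0.12498953 0.0995474 ]
```

```bash
python3 go.py .4448 .2095 .150 88.6
```

```text
t 5.25 p [0.3692 0.1211 0.296 ] yang 96.4 F [-0.5 -0.3  0.2] q7 1.23
turn [-0.001 -0.001  0.136] mm [-85.1  79.5 145.8]
```

>>> {"name": "jog_arm", "arguments": {"rows": [[[0, 0, 0.04, -20, 20, 20, 50], [0, 0, 0.08, -40, 40, 45, 50], [0, 0, 0.12, -60, 60, 70, 50], [0, 0, 0.136, -80, 78, 95, 50], [0, 0, 0.136, -85, 79.5, 115, 50], [0, 0, 0.136, -85, 79.5, 130, 50], [0, 0, 0.136, -85, 79.5, 140, 50], [0, 0, 0.136, -85, 79.5, 146, 50], [0, 0, 0.136, -85, 79.5, 146, 50], [0, 0, 0.136, -85, 79.5, 146, 50]]]}}

```text
time_s: 6.5
ee_pos: [0.4449, 0.2098, 0.1513]
eef_rot: [0.012, 1.0, 0.0, 0.0]
contact_force: [-0.0, -0.8, 0.3]
gripper_width: 0.0502
gripper_force: 0.0
```

```bash
python3 go.py .4448 .2095 .123 88.6;  python3 - <<'E'
from rig import vision;import cv2,numpy as np
p,z=vision.capture('wrist');q,_=vision.capture('side')
cv2.imwrite('pics/w2.png',np.hstack([p[...,::-1],np.pad(cv2.resize(q[60:190,220:340,::-1],None,fx=2.4,fy=2.4),((0,72),(0,0),(0,0)))]))
E
```

```text
t 6.5 p [0.4449 0.2098 0.1513] yang 88.6 F [-0.  -0.8  0.3] q7 1.06
turn [0.001 0.001 0.001] mm [ 0.1 -0.3 28.3]
```

View pics/w2.png

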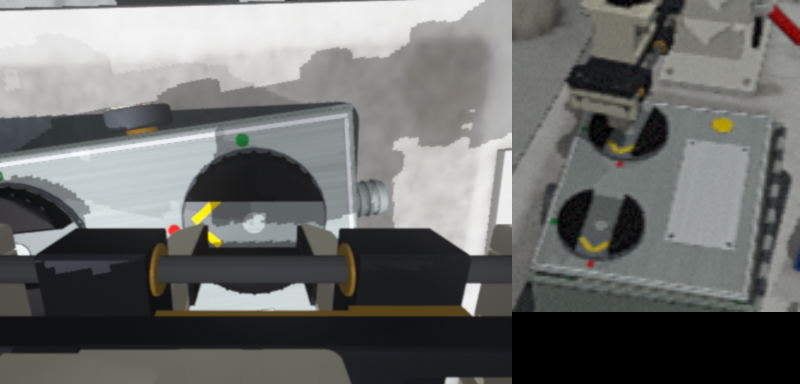

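The wrist view shows the left slot lying along the finger line, with the fingers straddling the pin at (255,222). I go down into the slot.

>>> {"name": "jog_arm", "arguments": {"rows": [[[0, 0, 0, 0, 0, 6, 50], [0, 0, 0, 0, 0, 12, 50], [0, 0, 0, 0, 0, 16, 50], [0, 0, 0, 0, 0, 20, 50], [0, 0, 0, 0, 0, 23, 50], [0, 0, 0, 0, 0, 26, 50], [0, 0, 0, 0, 0, 28, 50], [0, 0, 0, 0, 0, 28, 50], [0, 0, 0, 0, 0, 28, 50], [0, 0, 0, 0, 0, 28, 50]]]}}

```text
time_s: 7.85
ee_pos: [0.4446, 0.2097, 0.123]
eef_rot: [0.012, 1.0, 0.0, 0.0]
contact_force: [-2.7, -1.0, 6.2]
gripper_width: 0.0497
gripper_force: 2.7
```

>>> {"name": "jog_arm", "arguments": {"rows": [[[0, 0, 0.08, 0, 0, 0, 50], [0, 0, 0.16, 0, 0, 0, 50], [0, 0, 0.24, 0, 0, 0, 50], [0, 0, 0.32, 0, 0, 0, 50], [0, 0, 0.4, 0, 0, 0, 50], [0, 0, 0.48, 0, 0, 0, 50], [0, 0, 0.56, 0, 0, 0, 50], [0, 0, 0.64, 0, 0, 0, 50], [0, 0, 0.72, 0, 0, 0, 50], [0, 0, 0.8, 0, 0, 0, 50]]]}}

```text
time_s: 9.1
ee_pos: [0.4438, 0.2095, 0.123]
eef_rot: [0.401, 0.916, -0.0, -0.001]
contact_force: [-5.1, -1.7, 8.9]
gripper_width: 0.0499
gripper_force: 4.6
```

```bash
python3 go.py .4448 .2095 .123 1; python3 -c "
from rig import telemetry as t;print(t.observe()['moment'])"
```

```text
t 9.1 p [0.4438 0.2095 0.123 ] yang 42.7 F [-5.1 -1.7  8.9] q7 0.38
turn [-0.002 -0.     0.727] mm [-0.7  0.8 -0.1]
[-0.3514134   1.1515074   0.01413067]
```

>>> {"name": "jog_arm", "arguments": {"rows": [[[0, 0, 0.08, -0.5, 0.5, 0, 50], [0, 0, 0.16, -0.5, 0.5, 0, 50], [0, 0, 0.24, -0.5, 0.5, 0, 50], [0, 0, 0.32, -0.5, 0.5, 0, 50], [0, 0, 0.4, -0.5, 0.5, 0, 50], [0, 0, 0.48, -0.5, 0.5, 0, 50], [0, 0, 0.56, -0.5, 0.5, 0, 50], [0, 0, 0.64, -0.5, 0.5, 0, 50], [0, 0, 0.7, -0.5, 0.5, 0, 50], [0, 0, 0.76, -0.5, 0.5, 0, 50]]]}}

```text
time_s: 10.35
ee_pos: [0.4453, 0.2101, 0.123]
eef_rot: [0.712, 0.702, 0.0, -0.0]
contact_force: [0.1, 0.1, 4.3]
gripper_width: 0.0502
gripper_force: 2.0
```

```bash
python3 go.py .4448 .2095 .123 -6; python3 -c "
from rig import telemetry as t;print(t.observe()['moment'])"
```

```text
t 10.35 p [0.4453 0.2101 0.123 ] yang -0.8 F [0.1 0.1 4.3] q7 -0.25
turn [ 0.    -0.001  0.09 ] mm [-0.6 -0.5  0. ]
[-0.12861596  0.2537598   0.08412851]
```

>>> {"name": "jog_arm", "arguments": {"rows": [[[0, 0, 0.02, 0, 0, 0, 50], [0, 0, 0.03, 0, 0, 0, 50], [0, 0, 0.04, 0, 0, 0, 50], [0, 0, 0.05, 0, 0, 0, 50], [0, 0, 0.06, 0, 0, 0, 50], [0, 0, 0.07, 0, 0, 0, 50], [0, 0, 0.08, 0, 0, 0, 50], [0, 0, 0.09, 0, 0, 0, 50], [0, 0, 0.1, 0, 0, 0, 50], [0, 0, 0.1, 0, 0, 0, 50]]]}}

```text
time_s: 11.6
ee_pos: [0.446, 0.2109, 0.123]
eef_rot: [0.745, 0.667, 0.001, 0.0]
contact_force: [1.2, 4.8, 4.4]
gripper_width: 0.0501
gripper_force: 10.4
```

```bash
python3 go.py .4448 .2095 .123 -6; python3 -c "
from rig import telemetry as t;print(t.observe()['moment'])"
```

```text
t 11.6 p [0.446  0.2109 0.123 ] yang -6.4 F [1.2 4.8 4.4] q7 -0.33
turn [ 0.002 -0.001 -0.007] mm [-1.6 -1.1  0. ]
[ 1.1411086  -0.29269495  0.81692425]
```

>>> {"name": "jog_arm", "arguments": {"rows": [[[0, 0, 0.02, 0, 0, 0, 50], [0, 0, 0.03, 0, 0, 0, 50], [0, 0, 0.03, 0, 0, 0, 50], [0, 0, -0.02, 0, 0, 0, 50], [0, 0, -0.12, -1, -1, 0, 50], [0, 0, -0.12, -1, -1, -15, 50], [0, 0, -0.12, -1, -1, -35, 50], [0, 0, -0.12, -1, -1, -55, 50], [0, 0, -0.12, -1, -1, -60, 50], [0, 0, -0.12, -1, -1, -60, 50]]]}}

```text
time_s: 12.85
ee_pos: [0.444, 0.2086, 0.1828]
eef_rot: [0.705, 0.709, 0.0, -0.0]
contact_force: [0.6, 0.2, 1.0]
gripper_width: 0.0501
gripper_force: 0.0
```

```bash
python3 go.py .4624 .0505 .151 95
python3 - <<'E'
from rig import vision;import cv2,numpy as np
q,_=vision.capture('side');t,_=vision.capture('top')
cv2.imwrite('pics/s3.png',np.hstack([cv2.resize(a,(390,390)) for a in (q[60:190,220:350,::-1],t[105:235,120:250,::-1])]))
E
```

```text
t 12.85 p [0.444  0.2086 0.1828] yang 0.3 F [0.6 0.2 1. ] q7 -0.3
turn [ 0.    -0.    -1.652] mm [-158.2   17.4   31.8]
```

View pics/s3.png

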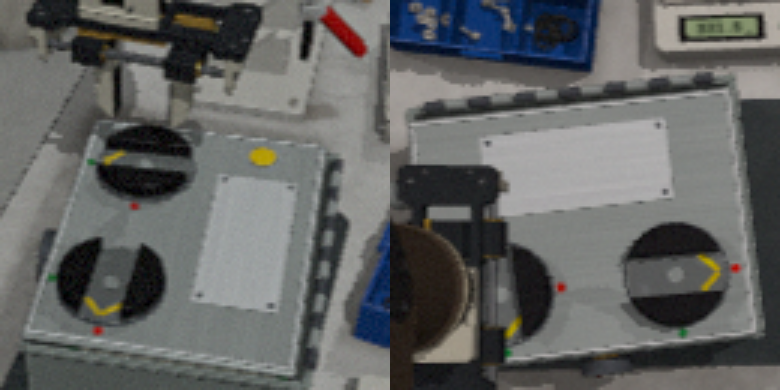

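The left arrow now points at the green dot, so that one is locked. Next is the right dial.

>>> {"name": "jog_arm", "arguments": {"rows": [[[0, 0, -0.16, -16, 1, 0, 50], [0, 0, -0.33, -36, 4, 0, 50], [0, 0, -0.5, -56, 6, 0, 50], [0, 0, -0.67, -76, 8, 0, 50], [0, 0, -0.84, -96, 10, 0, 50], [0, 0, -1.01, -116, 13, 0, 50], [0, 0, -1.18, -136, 15, 0, 50], [0, 0, -1.35, -152, 17, 0, 50], [0, 0, -1.52, -158, 17.4, 0, 50], [0, 0, -1.65, -158, 17.4, 0, 50]]]}}

```text
time_s: 14.2
ee_pos: [0.4622, 0.05, 0.182]
eef_rot: [-0.045, 0.999, -0.0, -0.001]
contact_force: [0.5, 0.4, -0.3]
gripper_width: 0.0497
gripper_force: 0.0
```

>>> {"name": "jog_arm", "arguments": {"rows": [[[0, 0, 0, 0, 0, 5, 50], [0, 0, 0, 0, 0, 15, 50], [0, 0, 0, 0, 0, 25, 50], [0, 0, 0, 0, 0, 32, 50], [0, 0, 0, 0, 0, 32, 50], [0, 0, 0, 0, 0, 32, 50], [0, 0, 0, 0, 0, 32, 50], [0, 0, 0, 0, 0, 32, 50], [0, 0, 0, 0, 0, 32, 50], [0, 0, 0, 0, 0, 32, 50]]]}}

```text
time_s: 15.45
ee_pos: [0.4627, 0.0509, 0.1508]
eef_rot: [-0.043, 0.999, 0.0, 0.0]
contact_force: [0.1, 0.4, -0.5]
gripper_width: 0.0498
gripper_force: 0.0
```

```bash
python3 go.py .4624 .0505 .123 95
python3 - <<'E'
from rig import vision;import cv2,numpy as np
q,_=vision.capture('wrist')
cv2.imwrite('pics/w4.png',q[...,::-1])
E
```

```text
t 15.45 p [0.4627 0.0509 0.1508] yang 94.9 F [ 0.1  0.4 -0.5] q7 1.56
turn [ 0.     0.    -0.001] mm [ 0.4 -0.4 27.8]
```

View pics/w4.png

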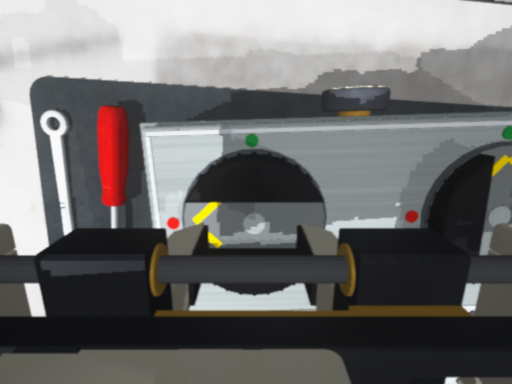

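The right slot lies along the fingers, with its pin at (254,222), just as on the left. I descend and turn.

>>> {"name": "jog_arm", "arguments": {"rows": [[[0, 0, 0, 0, 0, 6, 50], [0, 0, 0, 0, 0, 12, 50], [0, 0, 0, 0, 0, 16, 50], [0, 0, 0, 0, 0, 20, 50], [0, 0, 0, 0, 0, 23, 50], [0, 0, 0, 0, 0, 26, 50], [0, 0, 0, 0, 0, 28, 50], [0, 0, 0, 0, 0, 28, 50], [0, 0, 0, 0, 0, 28, 50], [0, 0, 0, 0, 0, 28, 50]]]}}

```text
time_s: 16.75
ee_pos: [0.4627, 0.0509, 0.123]
eef_rot: [-0.043, 0.999, 0.0, 0.0]
contact_force: [-1.9, -0.8, 5.1]
gripper_width: 0.0496
gripper_force: 2.6
```

>>> {"name": "jog_arm", "arguments": {"rows": [[[0, 0, 0.08, 0, 0, 0, 50], [0, 0, 0.16, 0, 0, 0, 50], [0, 0, 0.24, 0, 0, 0, 50], [0, 0, 0.32, 0, 0, 0, 50], [0, 0, 0.4, 0, 0, 0, 50], [0, 0, 0.48, 0, 0, 0, 50], [0, 0, 0.56, 0, 0, 0, 50], [0, 0, 0.64, 0, 0, 0, 50], [0, 0, 0.72, 0, 0, 0, 50], [0, 0, 0.8, 0, 0, 0, 50]]]}}

```text
time_s: 18.0
ee_pos: [0.4625, 0.0507, 0.123]
eef_rot: [0.351, 0.936, -0.0, -0.0]
contact_force: [-2.5, -0.3, 6.8]
gripper_width: 0.0502
gripper_force: 3.4
```

```bash
python3 go.py .4624 .0505 .123 -6; python3 -c "
from rig import telemetry as t;print(t.observe()['moment'])"
```

```text
t 18.0 p [0.4625 0.0507 0.123 ] yang 48.9 F [-2.5 -0.3  6.8] q7 0.89
turn [-0.    -0.     0.959] mm [-0.  -0.2 -0. ]
[-0.33544434  0.66970686  0.02252903]
```

>>> {"name": "jog_arm", "arguments": {"rows": [[[0, 0, 0.09, 0, 0, 0, 50], [0, 0, 0.18, 0, 0, 0, 50], [0, 0, 0.27, 0, 0, 0, 50], [0, 0, 0.36, 0, 0, 0, 50], [0, 0, 0.45, 0, 0, 0, 50], [0, 0, 0.54, 0, 0, 0, 50], [0, 0, 0.63, 0, 0, 0, 50], [0, 0, 0.72, 0, 0, 0, 50], [0, 0, 0.8, 0, 0, 0, 50], [0, 0, 0.86, 0, 0, 0, 50]]]}}

```text
time_s: 19.25
ee_pos: [0.4626, 0.0512, 0.123]
eef_rot: [0.709, 0.705, 0.0, -0.0]
contact_force: [-1.1, 0.0, 5.1]
gripper_width: 0.05
gripper_force: 2.5
```

>>> {"name": "jog_arm", "arguments": {"rows": [[[0, 0, 0.02, 0, 0, 0, 50], [0, 0, 0.03, 0, 0, 0, 50], [0, 0, 0.04, 0, 0, 0, 50], [0, 0, 0.05, 0, 0, 0, 50], [0, 0, 0.06, 0, 0, 0, 50], [0, 0, 0.07, 0, 0, 0, 50], [0, 0, 0.08, 0, 0, 0, 50], [0, 0, 0.09, 0, 0, 0, 50], [0, 0, 0.1, 0, 0, 0, 50], [0, 0, 0.1, 0, 0, 0, 50]]]}}

```text
time_s: 20.5
ee_pos: [0.4634, 0.0519, 0.123]
eef_rot: [0.742, 0.67, 0.001, 0.0]
contact_force: [1.4, 4.3, 5.7]
gripper_width: 0.0502
gripper_force: 8.5
```

```bash
python3 go.py .4624 .0505 .123 -6; python3 -c "
from rig import telemetry as t;print(t.observe()['moment'])"
```

```text
t 20.5 p [0.4634 0.0519 0.123 ] yang -5.8 F [1.4 4.3 5.7] q7 0.11
turn [ 0.001 -0.001  0.003] mm [-1.5 -0.9  0. ]
[ 0.98739306 -0.18216673  0.55341221]
```

>>> {"name": "jog_arm", "arguments": {"rows": [[[0, 0, 0.02, 0, 0, 0, 50], [0, 0, 0.05, 0, 0, 0, 50], [0, 0, 0.05, 0, 0, 0, 50], [0, 0, -0.02, 0, 0, 0, 50], [0, 0, -0.12, -1, -1, 0, 50], [0, 0, -0.12, -1, -1, -15, 50], [0, 0, -0.12, -1, -1, -50, 50], [0, 0, -0.12, -1, -1, -100, 50], [0, 0, -0.12, -1, -1, -130, 50], [0, 0, -0.12, -1, -1, -140, 50]]]}}

```text
time_s: 21.75
ee_pos: [0.462, 0.0497, 0.2646]
eef_rot: [0.702, 0.712, 0.001, 0.0]
contact_force: [-0.0, 0.6, -0.6]
gripper_width: 0.05
gripper_force: 0.0
```

>>> {"name": "jog_arm", "arguments": {"rows": [[[0, 0, 0, 20, 0, 0, 50], [0, 0, 0, 60, -20, 0, 50], [0, 0, 0, 100, -40, 0, 50], [0, 0, 0, 150, -60, 0, 50], [0, 0, 0, 200, -80, 0, 50], [0, 0, 0, 250, -100, 0, 50], [0, 0, 0, 300, -100, 0, 50], [0, 0, 0, 340, -100, 0, 50], [0, 0, 0, 350, -100, 0, 50], [0, 0, 0, 350, -100, 0, 50]]]}}

```text
time_s: 23.0
ee_pos: [0.3555, 0.3976, 0.2619]
eef_rot: [0.701, 0.713, -0.001, 0.001]
contact_force: [0.1, -0.1, 0.2]
gripper_width: 0.0498
gripper_force: 0.0
```

Run:
```python
from pose import *
from rig import vision,telemetry
print(telemetry.observe()['contact_force'])
q,_=vision.capture('side');p,z=vision.capture('top');i=vision.camera_info('top')
cv2.imwrite('pics/s5.png',np.hstack([cv2.resize(a,(390,390)) for a in (q[60:190,220:350,::-1],p[105:235,120:250,::-1])]))
hsv=cv2.cvtColor(p,cv2.COLOR_RGB2HSV).astype(int);H,S,V=[hsv[...,k] for k in range(3)]
m=np.zeros(z.shape,bool);m[140:185,130:230]=1;m&=(S<40)&(V>110)
n,k,N=fit(cloud(i,z,m));print("tilt",np.arctan2(n[0],n[2]),N)
roi=np.zeros(z.shape,bool);roi[180:222,128:244]=1
q,l,st,ce=cv2.connectedComponentsWithStats(((H>20)&(H<35)&(S>120)&roi).astype(np.uint8))
for j in range(1,q):
    if st[j,4]>2:
        w=onplane(i,ce[j],n,k+.0045)[0]
        for c in ((.4448,.2098),(.4624,.0507)):
            d=w[:2]-c
            if np.hypot(*d)<.05: print("turn",((-np.pi/2+.111)-np.arctan2(d[1],d[0]))%(2*np.pi),d)
```

```text
[ 0.10197871 -0.05691732  0.24566082]
tilt 0.0012686776704574673 3054
turn 1.5817025728119238 [-0.0296619  -0.00297893]
turn 1.5526928947423386 [-0.03112142 -0.00404035]
```

View pics/s5.png

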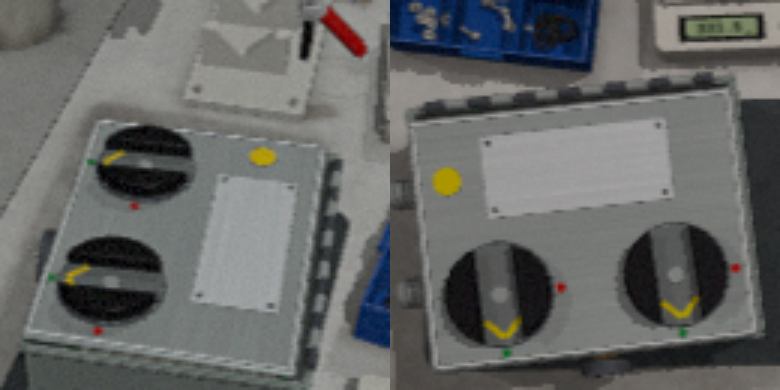

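Both arrows point at their green dots, with measured turns of 1.58 and 1.55, and the cover is flat. The arm is clear of everything.

```bash
python3 -c "
from rig import arm;print(arm.close_job())"
```

```text
the job is handed in; nothing more can be done
None
```

The cover is down on its seal and both fasteners are turned clockwise to their stops and locked; the loose items were not touched, and the job was handed in at about 23 s.

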